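# Click the welding set's current lever to the third notch

### The job

Set the current on the bench welding set: with the fingertips or the outside of the fingers push the T-lever on its top right back against the stop at its low end, then push it the other way, click by click, and leave it resting in the third notch after the stop, without ever running past that notch. Only push the lever: do not pinch it between the fingers, and leave the loose things on and around the welding set where they stand. Finish with the hand clear of everything.

Things in the scene. Friction and masses are not known exactly. Their poses are not given: they have to be found in the camera images.
- welder: The welding set: grey steel box fixed to the bench, 220 (x) x 340 (y) x 150 mm high. Origin: centre of its underside; z up. Its T-lever slides along its y axis in a slot in the flat top, at x = -20 mm, lever centre from y = -45 mm (stop, low end) to +45 mm. Aluminium marks beside the slot, 18 mm apart, show the stop and the five notches. Yaw within 0.5 rad, low end to the robot's right.
- lever (a joint): T-lever travel along the welding set's +y, in m. 0 = against the stop at the low (-y) end; a sprung ball seats it there and in notches every 18 mm: first 0.018, second 0.036, third 0.054, then 0.072, 0.090 (far end). Leaving a notch takes about 4 to 6 N; past half way (9 mm) it snaps on by itself to the next. Starts in the first or second notch, or rarely on the crest between.
- lever_top (a point): Centre of the crossbar's top face, 40 mm above the welding set's top; moves with the lever. The crossbar is bare aluminium, 94 mm along the welding set's x, 14 mm thick along its y (the push direction), 30 mm high, its underside 10 mm above the welding set's top, on a short steel stem. Push the middle of one of its broad sides.
- stop_end (a point): Point on the welding set's top surface under the lever's centre when the lever is at the stop (0). Its axes are those of the welding set.
- bar_low: The half of the crossbar that faces the stop end (94 x 7 x 30 mm); push on its outer side to move the lever away from the stop. Origin: centre of its underside.
- bar_high: The half of the crossbar that faces away from the stop end (94 x 7 x 30 mm); push on its outer side to move the lever towards the stop. Origin: centre of its underside. Touching both halves firmly at once (over 2 N on each) counts as pinching.
- nozzle: Bystander: a small loose brass gas nozzle, 22 mm in diameter, 52 mm high, standing on the welding set's top near the far low-end corner (about x = +80, y = -110 to -140 mm from the welding set's origin). Origin: centre of its underside. Leave it standing.
- tin: Bystander: an open steel tin, 76 mm in diameter, 95 mm high, on the bench beside the welding set's +y end. Origin: centre of its underside.
- tub: Bystander: a white jar, 90 mm in diameter, 85 mm high, on the bench beside the welding set's -y end. Origin: centre of its underside.
- hammer: Bystander: a hammer lying on the bench behind the welding set (its +x side), 26 mm high, 250 mm long. Origin: about the middle of its underside.

How it is judged:
By the outcome, as a careful person would: the job done as asked, in the order asked, and still so for the second after the job is handed in, with the robot touching nothing.
It also fails if it takes over 48 s, if anything falls off the work surface, if the arm or the gripper's body presses on something with over 40 N, if the wrist force passes 120 N, or if a joint passes its speed limit or range.

### The arm

A 7-joint arm with a two-finger parallel gripper is mounted at the origin on the work surface. World frame = base frame: x ahead of the robot, y to its left, z up, the work surface at z = 0. Lengths are in mm, angles in rad, forces in N, time in s.
With the tool pointing down it reaches from about 400 to 875 mm from the base axis. Payload 4.4 kg.
Tool frame: the origin (TCP) lies midway between the tips of the shut fingers; the grasp point (between the pads) lies 19 mm behind it; z points along the fingers, y is the direction in which the jaws open and shut (so a half turn about z gives the same grasp; the last joint's range is limited). The gripper opens to 85 mm and grips with 20 to 120 N. Pads are 22 mm wide; open, the fingers measure 114 mm over their backs; the gripper's body (76 mm by 85 mm) begins 54 mm behind the grasp point. The pads swing forward as they close: fully open they stand 13 mm farther back than shut.
Start: joints at [-1.235, 0.628, 0.038, 1.517, -0.027, 0.996, -0.02], TCP at [254.177, 598.257, 231.313] pointing down, gripper open.
Joint ranges: [-3.06, 3.06], [-0.37, 2.12], [-1.25, 1.32], [0.18, 2.47], [-1.1, 4.24], [0.23, 1.98], [-2.94, 2.94]. Speed limits (rad/s): [2.57, 2.57, 3.14, 3.14, 3.14, 3.14, 3.14].

### API

Orientations are given as [roll, pitch, yaw] about the fixed x, y, z axes, in that order (R = Rz(yaw) Ry(pitch) Rx(roll)).
In Python, from cell import * gives the robot as it stands. The module is installed in compiled form; this text tells all that it offers.
- The arm moves only by the tool move_arm, never from a script. Its argument "series" is a list of rows, each a list of 2 entries, a list of its own where there are three numbers: the shift along the tool's x, y, z in m, then the turn about the tool's z in rad. In form: [[[x, y, z], yaw], ...]. A call has 1 to 5 rows; each row is the pose to reach, as a shift and turn from the pose measured when the call began, along the tool's axes at that moment; what a row does not reach only later rows make up. A row lasts 1/8 s, in which the tool goes at most 62.5 mm and 10.7 degrees, less where a joint would pass 70% of its speed; a pose out of reach is approached as far as the arm can. A call with a gripper value outside its range is refused whole. "claw" is the opening, from 0 (shut) to 1 (fully open), set as the call begins (left out, the last holds). The fingers move at their own pace and stop on an object; the grip force is fixed at half the most. Time passes only in rows, so rows that repeat a pose let the fingers close. It gives the time, the measured TCP pose, the force and the opening at its end, in the units of the state.
- read_state(): the state, without advancing time (a new reading comes with each control period).
- get_image(name): name is "scene" or "top" or "wrist"; returns the picture (420x560x3 uint8, blue, green, red); there is no depth.
- camera_model(name): a dict with "fov_y" (degrees; the focal length in pixels is half the picture's height over the tangent of half this angle, whatever the lens; pixels are square), "cx", "cy" (the principal point, pixels), "pose" (4x4, takes a point from camera to world coordinates); the wrist camera has in their place "tool_from_camera" (4x4, takes a point from camera to tool coordinates, whose origin is the TCP and whose axes are the flange's). Camera axes: x right, y down, z forward; pixel columns grow to the right and rows downward; lengths in mm; the calibration is good to about 2 mm. A picture is of the moment at which its call begins: read the wrist's pose just before it. camera_model takes no time and is no camera call.
- finish_job(): hands the job in, once; it reports no verdict.
The state is a dict: "clock": time; "qpos": joint angles; "qd": joint speeds; "tau": joint torques, N m; "eef_pos": TCP position; "tool_rot": TCP orientation; "force": force on the tool from outside, world axes, zero at the start; "torque": the same for the moment, N m; "width": finger opening in mm.
Only numpy, scipy, OpenCV 4.12 (cv2) and the standard library are available. Lean on these libraries where they do the work, as an engineer would, in place of code of your own. Each camera call takes 0.05 s, during which the arm holds its last target. There are 200 camera calls.

## Working session

There is one attempt and no reset: what is moved stays moved. The work goes in short steps, Python scripts to look and compute and a tool call to move; the robot and the scene stay as the last step left them, time stands still between calls to the robot, and variables do not carry over. Pictures are saved under pics/ and viewed, about 8 in all and at most 12, crops included, and the job is handed in when it is done.

Besides the shell and the picture viewer there is one more tool, called after "Request:" as name(argument=value, ...), one argument or row to a line, values as JSON. move_arm: Moves the arm, as the interface text tells. Its arguments: {"type":"object","properties":{"series":{"type":"array"},"claw":{"type":"number"}},"required":["series"]}

```bash
mkdir -p pics; python3 - <<'E'
from cell import *
import cv2,numpy as np
print(read_state())
for n in("scene","top","wrist"):
    print(n,camera_model(n))
for n in("top","scene"):
    cv2.imwrite(f"pics/{n}0.png",get_image(n))
E
```

```text
{'clock': 0.0, 'qpos': array([-1.23481339,  0.62932949,  0.03844151,  1.51835723, -0.02700372,
        0.99628455, -0.01997183]), 'qd': array([ 1.74846256e-03, -4.51078219e-04, -1.53000668e-03, -8.84479290e-05,
        1.19322038e-03, -4.58312899e-04, -1.44950046e-04]), 'tau': array([-1.33808257e-04, -5.63406551e+01,  1.22605138e+00, -1.93443364e+01,
        1.09112533e-02,  1.07231058e-02, -1.12477758e-05]), 'eef_pos': array([253.92097617, 597.68540434, 230.40329266]), 'tool_rot': array([-3.13973207e+00,  1.99784750e-05,  2.73983649e+00]), 'force': array([ 0.30637353, -0.28608675,  0.79873563]), 'torque': array([-0.03154649, -0.02984798, -0.03015424]), 'width': 85.13591990313616}
scene {'fov_y': 47.589841279347766, 'cx': 280.46624737807923, 'cy': 216.86610322486712, 'pose': array([[ 4.03525807e-01,  5.89091709e-01, -7.00098480e-01,
         1.31914885e+03],
       [ 9.14800230e-01, -2.74421374e-01,  2.96367084e-01,
        -2.56455313e+02],
       [-1.75345948e-02, -7.60042017e-01, -6.49637337e-01,
         7.71963274e+02],
       [ 0.00000000e+00,  0.00000000e+00,  0.00000000e+00,

[... 210 characters left out ...]
   [-9.99947530e-01, -1.00342899e-02, -2.06171655e-03,
         3.09350140e+01],
       [ 3.91139776e-03, -1.87980076e-01, -9.82165053e-01,
         1.21233011e+03],
       [ 0.00000000e+00,  0.00000000e+00,  0.00000000e+00,
         1.00000000e+00]])}
wrist {'fov_y': 65.58776245874803, 'cx': 273.75742379025087, 'cy': 207.4600407977229, 'tool_from_camera': array([[-4.40841502e-04, -9.43902399e-01, -3.30224266e-01,
         8.39097672e+01],
       [ 9.99999618e-01, -6.65428716e-04,  5.67064409e-04,
        -6.49476053e-01],
       [-7.54994166e-04, -3.30223890e-01,  9.43902332e-01,
        -1.44380764e+02],
       [ 0.00000000e+00,  0.00000000e+00,  0.00000000e+00,
         1.00000000e+00]])}
```

View pics/top0.png

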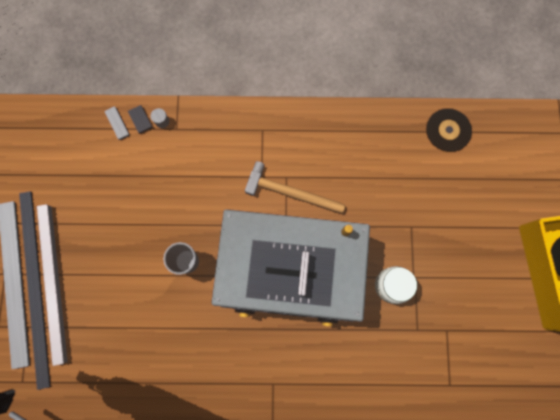

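View pics/scene0.png

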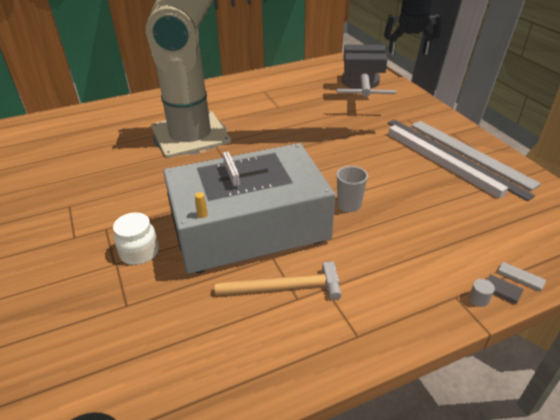

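The top view shows the welder at about (292,265), the lever bar at (304,273) and rows of marks at about v=246 and v=298. The nozzle is at (348,230), the tin at (180,259) and the jar at (398,285). Next I'll measure the lever and marks.

```bash
cat >h.py <<'E'
from cell import *
import cv2,numpy as np
def ray(n,uv,z,T=None):
    c=camera_model(n); T=c["pose"] if T is None else T
    f=210/np.tan(np.radians(c["fov_y"]/2))
    d=T[:3,:3]@np.array([(uv[0]-c["cx"])/f,(uv[1]-c["cy"])/f,1])
    return T[:3,3]+d*(z-T[2,3])/d[2]
E
python3 - <<'E'
from h import *
im=cv2.imread("pics/top0.png"); g=im.min(2)
cv2.imwrite("pics/crop.png",cv2.resize(im[205:325,205:375],None,fx=4.6,fy=4.6,interpolation=cv2.INTER_CUBIC))
m=np.zeros_like(g)
# bright or mark blobs inside the dark plate
sub=(g>105).astype(np.uint8); m[238:306,250:335]=sub[238:306,250:335]
n,l,s,c=cv2.connectedComponentsWithStats(m)
for i in range(1,n):
    print(s[i],c[i].round(1),ray("top",c[i],150).round(1),ray("top",c[i],190).round(1))
E
```

```text
[ 250  238   85   58 1040] [299.3 252.6] [527.4  -7.6 150. ] [523.4  -6.1 190. ]
[330 259   5  47 120] [332.9 288.2] [448.4 -83.1 150. ] [447.4 -78.8 190. ]
[250 295  73  11 411] [278.  301.9] [417.1  39.5 150. ] [417.3  39.2 190. ]
```

View pics/crop.png

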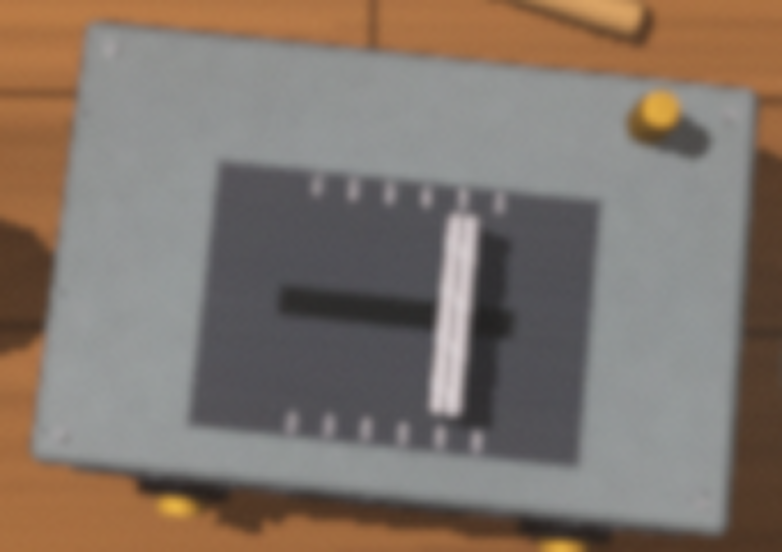

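The crop shows six marks per row. The upper row runs from (317,187) to (501,205) and the lower row from (292,422) to (477,441). The bar runs from (463,215) to (446,415), at the first notch mark.

```bash
cat >>h.py <<'E'
o=np.array([205,205])
def P(u,v,z): return ray("top",(np.array([u,v])+.5)/4.6-.5+o,z)
E
python3 - <<'E'
from h import *
U0,U5,L0,L5=P(501,205,150),P(317,187,150),P(477,441,150),P(292,422,150)
ey=(U5+L5-U0-L0)/2; print("span",np.linalg.norm(ey)); ey/=np.linalg.norm(ey)
ex=np.array([ey[1],-ey[0],0]); print("yaw",np.arctan2(-ey[0],ey[1]), "x sep",(U0-L0)@ex)
# corners of top
C=[P(*c,150) for c in[(90,25),(752,92),(725,532),(35,460)]]
print(np.array(C).round(1),np.linalg.norm(C[0]-C[1]),np.linalg.norm(C[1]-C[2])); ctr=np.mean(C,0)
print("ctr",ctr); 
y2=(C[0]+C[3]-C[1]-C[2]);print("yaw2",np.arctan2(-y2[0],y2[1]))
mid=(U0+U5+L0+L5)/4; print("marks mid rel",(mid-ctr)@ex,(mid-ctr)@ey)
print("stop rel",((U0+L0)/2-ctr)@ey)
b=(P(463,215,190)+P(446,415,190))/2; print("bar",b,(b-ctr)@ex,(b-ctr)@ey,"lever q", (b-mid)@ey+45)
noz=P(660,108,202);print("noz",noz,(noz-ctr)@ex,(noz-ctr)@ey)
E
```

```text
span 90.694265266275
yaw -0.08953742449538997 x sep 115.22292167396132
[[ 623.9  166.1  150. ]
 [ 593.3 -165.3  150. ]
 [ 379.  -147.1  150. ]
 [ 409.8  185.5  150. ]] 332.79425485315005 214.98630873592853
ctr [501.51415762   9.83734549 150.        ]
yaw2 -0.0922962773900246
marks mid rel -19.347762516922486 -0.2575779677873337
stop rel -45.60471060092483
bar [479.40714094 -15.15013012 190.        ] -19.784134438745916 -26.864142430785932 lever q 18.3934355370014
noz [ 576.66882668 -111.83018897  202.        ] 85.73286232188283 -114.45999100760652
```

The mark span (90.7 mm), the mark mid-point, the top size and the nozzle position all agree with the data. Yaw is -0.091, and the lever is in the first notch (q about 18 mm). Next I'll compute the moves, with the fingers shut and the jaw axis along the welder's y.

```bash
cat >>h.py <<'E'
from scipy.spatial.transform import Rotation as R
YAW=-0.091; ey=np.array([-np.sin(YAW),np.cos(YAW)]); M=np.array([481.6,11.7])
def X(s,z): return np.r_[M+(s-45)*ey,z]
def st():
    r=read_state(); p=r["eef_pos"]; d=p[:2]-M
    print("t",round(r["clock"],2),"s %.1f lat %.1f z %.1f"%(d@ey+45,d@np.array([ey[1],-ey[0]]),p[2]),"Fy %.1f"%(r["force"][:2]@ey),"F",r["force"].round(1),"rot",r["tool_rot"].round(3),"w",r["width"].round(1))
    return r
def go(s,z):
    r=st(); A=R.from_euler("xyz",r["tool_rot"]).as_matrix()
    w=(np.pi+YAW-r["tool_rot"][2]+np.pi)%(2*np.pi)-np.pi
    print("shift m",(A.T@(X(s,z)-r["eef_pos"])/1000).round(4),"turn",round(-w,3))
E
python3 -c "
from h import *
go(60,230)"
```

```text
Traceback (most recent call last):
  File "h.py", line 18, in go
    r=st(); A=R.from_euler("xyz",r["tool_rot"]).as_matrix()
  File "h.py", line 15, in st
    print("t",round(r["clock"],2),"s %.1f lat %.1f z %.1f"%(d@ey+45,d@np.array([ey[1],-ey[0]]),p[2]),"Fy %.1f"%(r["force"][:2]@ey),"F",r["force"].round(1),"rot",r["tool_rot"].round(3),"w",r["width"].round(1))
                                                                                                                                                                                            ^^^^^^^^^^^^^^^^
AttributeError: 'float' object has no attribute 'round'
```

```bash
sed -i 's/r\["width"\].round(1)/round(r["width"],1)/' h.py; python3 -c "
from h import *
go(60,230)"
```

```text
t 0.1 s 607.9 lat -280.0 z 230.5 Fy 0.5 F [-0.7  0.5  0.2] rot [-3.14  0.    2.74] w 85.2
shift m [-0.4341 -0.4361  0.0013] turn -0.311
```

Request:
move_arm(
  series=[
    [[-0.042,-0.042,0],-0.06],
    [[-0.084,-0.084,0],-0.12],
    [[-0.126,-0.126,0],-0.18],
    [[-0.168,-0.168,0],-0.25],
    [[-0.21,-0.21,0],-0.31],
  ],
  claw=0,
)

```text
clock: 0.72
eef_pos: [365.6, 320.3, 230.7]
tool_rot: [-3.14, -0.0, 3.052]
force: [0.5, -0.5, 0.8]
width: 0.1
```

```bash
python3 -c "
from h import *
go(60,230)"
```

```text
t 0.72 s 341.8 lat -143.6 z 230.7 Fy -0.4 F [ 0.5 -0.5  0.8] rot [-3.14  -0.     3.052] w 0.1
shift m [-0.1432 -0.282   0.0012] turn 0.001
```

Request:
move_arm(
  series=[
    [[-0.028,-0.054,0],0],
    [[-0.056,-0.108,0],0],
    [[-0.084,-0.162,0],0],
    [[-0.112,-0.218,0],0],
    [[-0.135,-0.265,0],0],
  ],
)

```text
clock: 1.35
eef_pos: [476.7, 41.8, 231.1]
tool_rot: [-3.139, -0.0, 3.051]
force: [0.7, 0.8, 0.3]
width: 0.3
```

```bash
python3 -c "
from h import *
go(60,230)"
```

```text
t 1.35 s 74.5 lat -7.6 z 231.1 Fy 0.9 F [0.7 0.8 0.3] rot [-3.139 -0.     3.051] w 0.3
shift m [-0.0076 -0.0145  0.0011] turn 0.0
```

Request:
move_arm(
  series=[
    [[-0.0076,-0.0145,0],0],
    [[-0.0076,-0.0145,0.025],0],
    [[-0.0076,-0.0145,0.025],0],
  ],
)

```text
clock: 1.72
eef_pos: [481.4, 26.2, 204.7]
tool_rot: [-3.139, -0.005, 3.05]
force: [-0.9, 0.0, -0.1]
width: -0.2
```

```bash
python3 -c "
from h import *
r=st();im=get_image('wrist');cv2.imwrite('pics/w1.png',im)
go(60,165)"
```

```text
t 1.73 s 59.5 lat -1.5 z 204.7 Fy -0.1 F [-0.9  0.  -0.1] rot [-3.139 -0.005  3.05 ] w -0.2
t 1.77 s 60.0 lat -0.7 z 205.6 Fy 0.0 F [ 0.3 -0.   0. ] rot [-3.139e+00 -3.000e-03  3.051e+00] w -0.0
shift m [-0.0008  0.0001  0.0406] turn 0.0
```

View pics/w1.png

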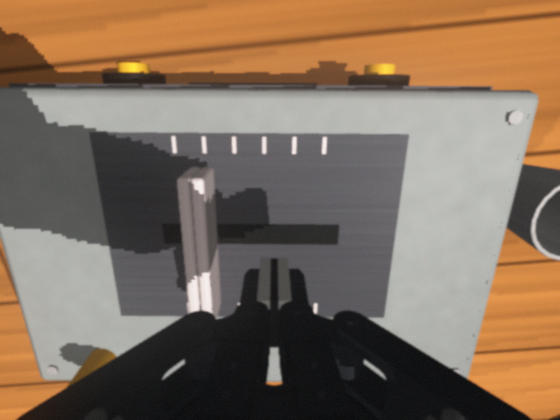

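The wrist view (+y to the right) shows the bar at u≈200, level with the second mark (first notch). The fingertips are at (274,265), clear of it on the high side. I'll descend there and then push towards the stop.

Request:
move_arm(
  series=[
    [[0,0,0.02],0],
    [[0,0,0.04],0],
    [[0,0,0.04],0],
    [[0,-0.009,0.04],0],
    [[0,-0.018,0.04],0],
  ],
)

```text
clock: 2.4
eef_pos: [481.1, 7.9, 166.6]
tool_rot: [-3.139, -0.001, 3.051]
force: [0.9, 0.3, 1.0]
width: -0.1
```

```bash
python3 -c "
from h import *
go(20,165)"
```

```text
t 2.4 s 41.2 lat -0.2 z 166.6 Fy 0.4 F [0.9 0.3 1. ] rot [-3.139e+00 -1.000e-03  3.051e+00] w -0.1
shift m [-0.0002 -0.0212  0.0017] turn 0.0
```

Request:
move_arm(
  series=[
    [[0,-0.003,0.001],0],
    [[0,-0.006,0.001],0],
    [[0,-0.009,0.001],0],
    [[0,-0.012,0.001],0],
    [[0,-0.014,0.001],0],
  ],
)

```text
clock: 3.02
eef_pos: [479.7, -6.9, 165.6]
tool_rot: [-3.138, -0.001, 3.05]
force: [-0.7, -0.5, 0.1]
width: -0.1
```

```bash
python3 -c "
from h import *
go(20,165)"
```

```text
t 3.02 s 26.3 lat -0.2 z 165.6 Fy -0.6 F [-0.7 -0.5  0.1] rot [-3.138e+00 -1.000e-03  3.050e+00] w -0.1
shift m [-0.0002 -0.0063  0.0006] turn -0.0
```

Request:
move_arm(
  series=[
    [[0,-0.002,0],0],
    [[0,-0.004,0],0],
    [[0,-0.006,0],0],
    [[0,-0.006,0],0],
  ],
)

```text
clock: 3.52
eef_pos: [479.1, -13.1, 165.6]
tool_rot: [-3.138, -0.001, 3.05]
force: [0.3, 0.6, 0.1]
width: -0.2
```

```bash
python3 -c "
from h import *
go(20,165)"
```

```text
t 3.52 s 20.1 lat -0.2 z 165.6 Fy 0.6 F [0.3 0.6 0.1] rot [-3.138e+00 -1.000e-03  3.050e+00] w -0.2
shift m [-0.0002 -0.0001  0.0006] turn -0.001
```

Request:
move_arm(
  series=[
    [[0,-0.0015,0],0],
    [[0,-0.003,0],0],
    [[0,-0.003,0],0],
  ],
)

```text
clock: 3.9
eef_pos: [479.0, -13.6, 165.6]
tool_rot: [-3.141, -0.001, 3.052]
force: [0.2, 6.3, 0.2]
width: -0.2
```

```bash
python3 -c "
from h import *
go(20,165);cv2.imwrite('pics/w2.png',get_image('wrist'))"
```

```text
t 3.9 s 19.5 lat -0.2 z 165.6 Fy 6.3 F [0.2 6.3 0.2] rot [-3.141e+00 -1.000e-03  3.052e+00] w -0.2
shift m [-0.0002  0.0005  0.0006] turn 0.001
```

View pics/w2.png

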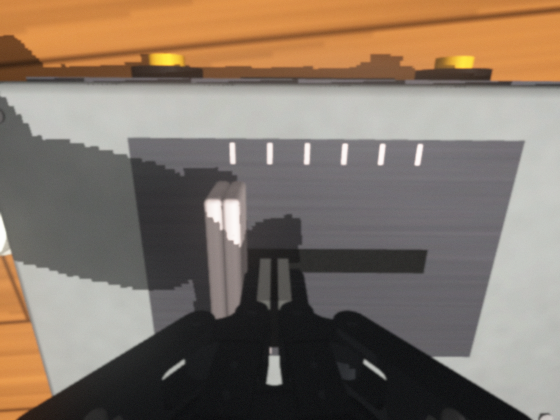

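The bar now stands at the stop mark (u≈230), and the arm is blocked with 6 N on it. I'll push a bit harder to confirm the stop.

Request:
move_arm(
  series=[
    [[0,-0.003,0],0],
    [[0,-0.005,0],0],
    [[0,-0.005,0],0],
  ],
)

```text
clock: 4.32
eef_pos: [479.0, -13.7, 165.7]
tool_rot: [3.137, -0.001, 3.056]
force: [-0.5, 12.5, 0.5]
width: -0.1
```

```bash
python3 -c "
from h import *
go(20,165)"
```

```text
t 4.33 s 19.5 lat -0.3 z 165.7 Fy 12.4 F [-0.5 12.5  0.5] rot [ 3.137e+00 -1.000e-03  3.056e+00] w -0.1
shift m [-0.0003  0.0005  0.0007] turn 0.005
```

The arm is blocked at s=19.5 with 12 N, so the stop is firm. I'll back off, lift and cross to the low side.

Request:
move_arm(
  series=[
    [[0,0.015,0],0],
    [[0,0.015,0],0],
    [[0,0.015,-0.03],0],
    [[0,0.015,-0.055],0],
    [[0,0.015,-0.055],0],
  ],
)

```text
clock: 4.95
eef_pos: [481.6, 0.1, 222.3]
tool_rot: [3.137, 0.003, 3.055]
force: [0.3, -0.6, -0.2]
width: -0.1
```

```bash
python3 -c "
from h import *
go(-45,220)"
```

```text
t 4.95 s 33.4 lat 1.0 z 222.3 Fy -0.5 F [ 0.3 -0.6 -0.2] rot [3.137e+00 3.000e-03 3.055e+00] w -0.1
shift m [ 0.0013 -0.0784  0.0019] turn 0.004
```

Request:
move_arm(
  series=[
    [[0.001,-0.04,0],0.004],
    [[0.001,-0.078,0],0.004],
    [[0.001,-0.078,0.0],0.004],
    [[0.001,-0.078,0.03],0.004],
    [[0.001,-0.078,0.055],0.004],
  ],
)

```text
clock: 5.58
eef_pos: [473.5, -76.8, 165.6]
tool_rot: [3.137, 0.002, 3.051]
force: [-0.4, -0.4, -0.2]
width: 0.2
```

```bash
python3 -c "
from h import *
go(-25,165)"
```

```text
t 5.58 s -43.9 lat -0.0 z 165.6 Fy -0.5 F [-0.4 -0.4 -0.2] rot [3.137e+00 2.000e-03 3.051e+00] w 0.2
shift m [-0.      0.0189  0.0007] turn 0.0
```

Request:
move_arm(
  series=[
    [[0,0.009,0],0],
    [[0,0.018,0],0],
    [[0,0.02,0],0],
    [[0,0.022,0],0],
    [[0,0.024,0],0],
  ],
)

```text
clock: 6.2
eef_pos: [476.1, -54.2, 166.4]
tool_rot: [3.139, 0.004, 3.05]
force: [-0.7, -5.7, 4.5]
width: -0.1
```

```bash
python3 -c "
from h import *
st()"
```

```text
t 6.2 s -21.1 lat 0.5 z 166.4 Fy -5.7 F [-0.7 -5.7  4.5] rot [3.139 0.004 3.05 ] w -0.1
```

Request:
move_arm(
  series=[
    [[0,0.002,0],0],
    [[0,0.004,0],0],
    [[0,0.006,0],0],
    [[0,0.008,0],0],
    [[0,0.008,0],0],
  ],
)

```text
clock: 6.82
eef_pos: [476.8, -45.1, 166.3]
tool_rot: [3.138, 0.004, 3.051]
force: [-0.5, 0.2, -0.6]
width: 0.0
```

```bash
python3 -c "
from h import *
st()"
```

```text
t 6.83 s -12.0 lat 0.4 z 166.3 Fy 0.2 F [-0.5  0.2 -0.6] rot [3.138 0.004 3.051] w 0.0
```

First click is done, as the force dropped to zero. Next I'll go to the second notch, with contact expected at s≈-3 and the crest at s≈6.

Request:
move_arm(
  series=[
    [[0,0.003,0],0],
    [[0,0.006,0],0],
    [[0,0.009,0],0],
    [[0,0.011,0],0],
    [[0,0.011,0],0],
  ],
)

```text
clock: 7.45
eef_pos: [477.7, -34.9, 166.4]
tool_rot: [3.139, 0.004, 3.05]
force: [-1.0, -4.0, -0.2]
width: 0.2
```

```bash
python3 -c "
from h import *
st();cv2.imwrite('pics/w3.png',get_image('wrist'))"
```

```text
t 7.45 s -1.8 lat 0.4 z 166.4 Fy -4.1 F [-1.  -4.  -0.2] rot [3.139 0.004 3.05 ] w 0.2
```

View pics/w3.png

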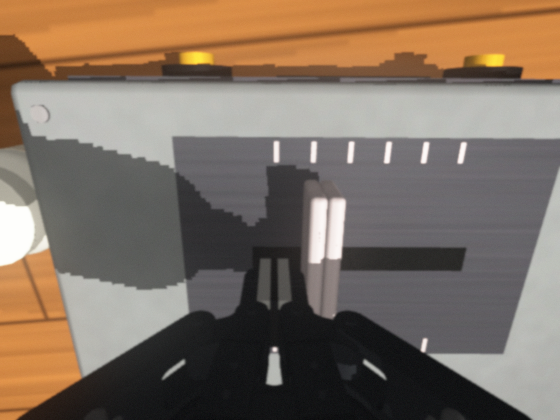

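The bar is at the second mark (first notch), with the fingers just touching on the low side. I'll carry on.

Request:
move_arm(
  series=[
    [[0,0.002,0],0],
    [[0,0.004,0],0],
    [[0,0.006,0],0],
    [[0,0.008,0],0],
    [[0,0.008,0],0],
  ],
)

```text
clock: 8.12
eef_pos: [478.5, -26.0, 166.4]
tool_rot: [3.138, 0.004, 3.052]
force: [0.6, 0.2, 1.2]
width: 0.4
```

```bash
python3 -c "
from h import *
st()"
```

```text
t 8.12 s 7.2 lat 0.4 z 166.4 Fy 0.3 F [0.6 0.2 1.2] rot [3.138 0.004 3.052] w 0.4
```

Request:
move_arm(
  series=[
    [[0,0.003,0],0],
    [[0,0.006,0],0],
    [[0,0.009,0],0],
    [[0,0.01,0],0],
    [[0,0.01,0],0],
  ],
)

```text
clock: 8.75
eef_pos: [479.4, -16.5, 166.5]
tool_rot: [3.138, 0.003, 3.051]
force: [-0.5, -3.8, 1.0]
width: 0.4
```

```bash
python3 -c "
from h import *
st()"
```

```text
t 8.75 s 16.7 lat 0.3 z 166.5 Fy -3.8 F [-0.5 -3.8  1. ] rot [3.138e+00 3.000e-03 3.051e+00] w 0.4
```

Contact is as expected (about -4 N). Now the last click, in small rows.

Request:
move_arm(
  series=[
    [[0,0.002,0],0],
    [[0,0.004,0],0],
    [[0,0.006,0],0],
    [[0,0.0075,0],0],
    [[0,0.0075,0],0],
  ],
)

```text
clock: 9.38
eef_pos: [480.1, -8.3, 166.5]
tool_rot: [3.138, 0.003, 3.052]
force: [-0.5, 0.4, 0.1]
width: 0.1
```

```bash
python3 -c "
from h import *
st();cv2.imwrite('pics/w4.png',get_image('wrist'))"
```

```text
t 9.38 s 25.0 lat 0.3 z 166.5 Fy 0.4 F [-0.5  0.4  0.1] rot [3.138e+00 3.000e-03 3.052e+00] w 0.1
```

View pics/w4.png

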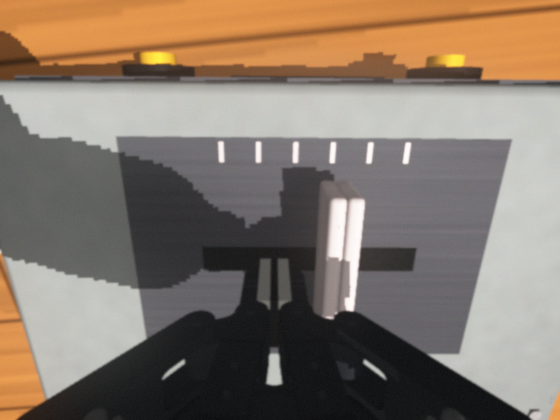

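The bar stands at the fourth mark (u≈335, third notch) with no force on the hand. I'll retreat in -y and then up.

Request:
move_arm(
  series=[
    [[0,-0.015,0],0],
    [[0,-0.015,-0.03],0],
    [[0,-0.015,-0.08],0],
    [[0,-0.015,-0.13],0],
    [[0,-0.015,-0.13],0],
  ],
)

```text
clock: 10.05
eef_pos: [480.5, -25.2, 300.0]
tool_rot: [3.137, 0.012, 3.05]
force: [-0.3, 1.1, -0.8]
width: -0.3
```

Request:
move_arm(
  series=[
    [[0,0.06,0],0],
    [[0,0.12,0],0],
    [[0,0.18,0],0],
    [[0,0.24,0],0],
    [[0,0.24,0],0],
  ],
)

```text
clock: 10.68
eef_pos: [501.1, 219.0, 299.4]
tool_rot: [3.135, 0.009, 3.059]
force: [0.3, -0.6, -1.0]
width: -0.1
```

```bash
python3 -c "
from h import *
st();im=get_image('top')
cv2.imwrite('pics/t5.png',cv2.resize(im[150:330,150:420],None,fx=2.9,fy=2.9,interpolation=cv2.INTER_CUBIC))"
```

```text
t 10.68 s 253.2 lat 0.6 z 299.4 Fy -0.6 F [ 0.3 -0.6 -1. ] rot [3.135 0.009 3.059] w -0.1
```

View pics/t5.png

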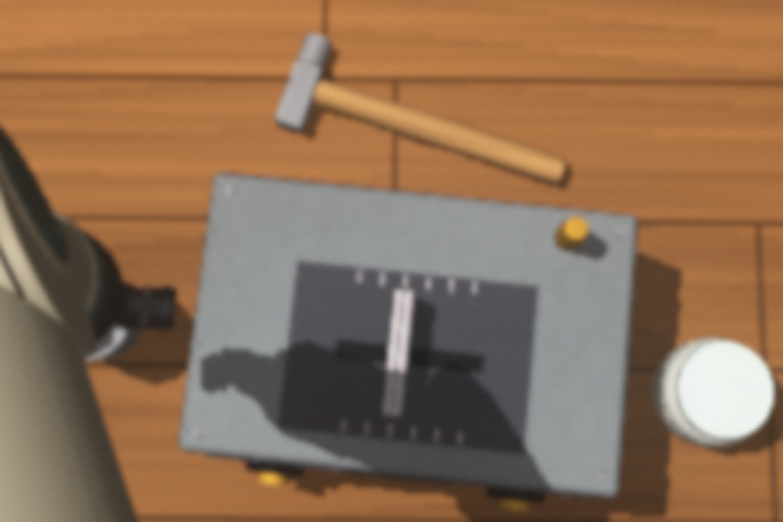

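In the top view the bar, from (403,292) to (393,415), lines up with the third mark after the stop one. The nozzle, hammer and jar are in place. I'll check the position numerically and hand in if it agrees.

```bash
python3 -c "
from h import *
st()
f=lambda u,v:ray('top',(np.array([u,v])+.5)/2.9-.5+150,190)
b=(f(403,292)+f(393,415))/2
q=(b[:2]-M)@ey+45;print('q',q)
if abs(q-54)<4: print(finish_job())"
```

```text
t 10.72 s 249.3 lat 1.3 z 299.3 Fy -0.6 F [ 0.3 -0.7  0.6] rot [3.138 0.009 3.054] w 0.3
q 53.94172270608239
the job is handed in; nothing more can be done
None
```

The lever is resting in the third notch after the stop, and I handed the job in at about 10.7 s.

- **Back to the stop:** with the shut fingers I pushed the lever from the first notch to the stop. It held firm there under 12 N, and the wrist view showed it at the stop mark.
- **Out to the third notch:** I crossed over to the other side and pushed it out three clicks. After each click the force on the hand fell back to about zero. I never pinched the lever, and I saw no sign of it running past the third notch.
- **Last checks:** the top camera measured the lever at 53.9 mm, against 54 mm for the third notch. The nozzle, hammer and jar stood where they were. The hand was clear, about 300 mm above the bench, with no contact force.
- **Not seen:** the arm hid the tin in the last picture, so I did not recheck it. The fingers passed well above it.

No check failed or disagreed.

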